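Point the service arrow at the thread spool and ring the bell

TASK

Ask the back room for a sewing job: with a closed fingertip, push the steel arrow of the wooden service indicator round until it points straight at the thread spool, wherever that stands among the four samples, then ring the desk bell by pressing its plunger down. Do not ring before the arrow is on the spool, and leave the arrow there. Only push and press: nothing is picked up or gripped, and the samples, the bell and the other things stay standing where they are.

Things in the scene. Friction and masses are not known exactly. Their poses are not given: they have to be found in the camera images.
- pointer (a joint): Angle of the steel arrow, rad, about its vertical pivot, anticlockwise from above; 0: points to the indicator's front. A stop pin at the back stops it at +-2.86: samples (at about +-1.74, +-2.54) are reached only by turning through the front. Starts within 0.6 of the front. Dry friction (0.08 N m, about 1.4 N on the arm); stays where it is left.
- dial: The service indicator, fixed: a wooden disc 224 mm across, 10 mm thick; origin on the pivot axis at counter height, front (-x axis) toward the robot within 0.35 rad. Four wooden sample pads, 76 mm across, 6 mm thick, lie round its back and sides, centres 160 mm from the pivot. The stop pin is 6 mm thick, 34 mm high over the counter, 34 mm behind the pivot.
- hub (a point): The arrow's pivot, at mid-height of the arm, 28 mm above the counter. Its x axis runs along the arrow toward the head, z is up. The hub is a post 28 mm thick, its top 49 mm above the counter.
- arrow_tip (a point): Tip of the arrow, 105 mm from the pivot, at mid-height of the arm. The arm is a steel bar 12 mm wide with upright sides, from 20 to 36 mm above the counter (10 mm free above the disc); plain from 14 to 72 mm from the pivot, then comes the V-shaped head, 27 mm wide. A blunt tail sticks out 26 mm on the other side of the pivot.
- spool_center (a point): Centre of the thread spool with white thread: upright, waisted, 27 mm across the flanges, 46 mm high, loose. It stands on one of the four pads (which one varies), within 9 mm of the pad's centre.
- tin_center (a point): Centre of the round flat pin tin, 66 mm across, 22 mm high, loose, on another pad.
- stamp_center (a point): Centre, half-way up, of the rubber stamp: 26 x 50 mm foot and turned wooden handle, 66 mm high, loose, on another pad.
- chalk_center (a point): Centre of the flat block of tailor's chalk, 36 x 46 x 8 mm, loose, on another pad.
- bell_top (a point): Top of the plunger knob of the desk bell (at rest), 56 mm above the counter, on the bell's axis. The bell is a dome 80 mm across, loose, weighing about 0.16 kg; the knob is 11.6 mm across and stands 8 mm out of the dome.
- bell_plunger (a joint): How far the bell's plunger is pressed, m: 0 at rest, 0.003 fully down (8 N), springs back. The bell rings from 0.0015 (4 N).
- ink_pad: Closed ink pad, 62 x 92 x 18 mm, bystander at the right; origin at the centre of its underside.
- marker: Felt marker lying near the front edge, 140 mm long, 16 mm thick, bystander; origin at the centre of its underside.
- stapler: Stapler, 150 x 36 x 46 mm, bystander at the left; origin at the centre of its underside.
Not all that is in view belongs to the job. Of the things that look like the part that bears bell_top, take the one that is farthest to the robot's right at the start.

How it is judged:
On the way, in this order (a step that is already met when the one before it is completed fails the run):
1. the arrow points at the spool and stands still (x of spool_center in the frame of hub above 0.1 m and y of spool_center in the frame of hub between -0.0135 and 0.0135 m and velocity of joint pointer between -0.05 and 0.05 rad/s), for 0.3 s.
2. the bell's plunger is pressed (value of joint bell_plunger above 0.0015 m), for 0.02 s.
At the end, for the whole second after the job is handed in: The arrow's line runs through the spool (the spool's axis is within 13.5 mm of it, ahead of the head); the bell has been rung and its plunger is up again; the four samples stand upright within 20 mm of where they began, the bell within 30 mm, the ink pad, marker and stapler within 20 mm (all of step 1 and value of joint bell_plunger below 0.0008 m and distance of each of spool_center, tin_center, stamp_center, chalk_center, ink_pad, marker, stapler from where it was at the start of the episode below 0.02 m and distance of bell_top from where it was at the start of the episode below 0.03 m and angle between each of spool_center, tin_center, stamp_center, chalk_center's own z axis and vertical below 0.15 rad and angle between bell_top's own z axis and vertical below 0.1 rad); the robot touches nothing.
It fails at once if the bell is rung while the arrow does not point at the spool (value of joint bell_plunger above 0.0015 m and not (x of spool_center in the frame of hub above 0.1 m and y of spool_center in the frame of hub between -0.0135 and 0.0135 m)).
It fails at once if a sample is lifted, tipped or shifted more than 20 mm (distance of any of spool_center, tin_center, stamp_center, chalk_center from where it was at the start of the episode above 0.02 m or angle between any of spool_center, tin_center, stamp_center, chalk_center's own z axis and vertical above 0.3 rad).
It fails at once if a sample is lifted off its pad (height (world z) of spool_center above 0.037 m or height (world z) of tin_center above 0.025 m or height (world z) of stamp_center above 0.047 m or height (world z) of chalk_center above 0.018 m).
It fails at once if the bell is lifted or shifted more than 30 mm (distance of bell_top from where it was at the start of the episode above 0.03 m or height (world z) of bell_top above 0.064 m).
It fails at once if a bystander is shifted or lifted more than 20 mm (distance of any of ink_pad, marker, stapler from where it was at the start of the episode above 0.02 m).
It also fails if it takes over 48 s, if anything falls off the work surface, if the arm or the gripper's body presses on something with over 40 N, if the wrist force passes 120 N, or if a joint passes its speed limit or range.

ROBOT

A 7-joint arm with a two-finger parallel gripper is mounted at the origin on a cart in front of the work surface, level with it; the furniture and walls round the work are solid. World frame = base frame: x ahead of the robot, y to its left, z up, the work surface at z = 0. Lengths are in m, angles in rad, forces in N, time in s.
With the tool pointing down it reaches from about 0.4 to 0.875 m from the base axis. Payload 6.5 kg.
Tool frame: the origin (TCP) lies at the very end of the fingers, on their centre line; the grasp point (between the pads) lies manip.pinch_z behind it (manip.pinch_z is the distance from the TCP to the grasp point, in m); z points along the fingers, y is the line along which they close (so a half turn about z gives the same grasp; the last joint's range is limited). The gripper opens to 88 mm and grips with 3 to 60 N. Pads are 18 mm wide; open, the fingers measure 123 mm over their backs; the gripper's body (75 mm by 187 mm) begins 45 mm behind the grasp point.
Start: joints at [1.273, 0.536, -0.004, 1.538, 0.003, 1.067, -0.071], TCP at [0.149, -0.633, 0.239] pointing down, gripper open.
Joint ranges: [-2.7, 2.7], [-0.37, 2.16], [-1.27, 1.26], [0.24, 2.4], [-1.31, 4.45], [0.19, 1.91], [-2.76, 2.76]. Speed limits (rad/s): [2.39, 2.39, 3.14, 3.14, 3.14, 3.14, 3.14].

INTERFACE

Orientations are given as a unit quaternion [x, y, z, w].
In Python, from cell import manip, optics gives the robot as it stands.
- The arm moves only by the tool play_rows, never from a script. Its argument "plan" is a list of rows, each a list of 3 entries, a list of its own where there are three numbers: the gripper command: -1 is shut, 1 is fully open, values between are in proportion, then the shift along the tool's x, y, z in units of 40 mm (1.0 is 40 mm), then the turn, a rotation vector about the tool's x, y, z in units of 0.12 rad (1.0 is 0.12 rad). A call has 1 to 20 rows; each row shifts and turns the commanded pose from where the row before left it, along the tool's axes as they then stand; what a row does not reach is not made up. A row lasts 1/8 s, in which the tool goes at most 62.5 mm and 10.7 degrees, less where a joint would pass 70% of its speed; a pose out of reach is approached as far as the arm can. A call with a number of a shift or a turn outside -1 to 1 is refused whole. A call with a gripper value outside its range is refused whole. The fingers move at their own pace and stop on an object; the grip force is fixed at half the most. Time passes only in rows, so rows that do not move let the fingers close. It gives the time, the measured TCP pose, the force, the opening and the grip force at its end, in the units of the state.
- manip.get_state(): the state, without advancing time (a new reading comes with each control period).
- optics.capture(name): name is "scene" or "top" or "wrist"; returns the picture (420x560x3 uint8, red, green, blue); there is no depth.
- optics.camera_model(name): a dict with "K" (3x3 intrinsics, pixels), "dist_coeffs" ([k1, k2, p1, p2, k3] as OpenCV has them; the pictures are not rectified), "pose" (4x4, takes a point from camera to world coordinates). Camera axes: x right, y down, z forward; pixel columns grow to the right and rows downward; lengths in m; the calibration is good to about 2 mm. A picture is of the moment at which its call begins: read the wrist's pose just before it. camera_model takes no time and is no camera call; for the wrist camera it gives the pose at the moment of the call.
- manip.sign_off(): hands the job in; it is judged then, once.
The state is a dict: "t": time; "q": joint angles; "joint_velocities": joint speeds; "tau": joint torques, N m; "tool_pos": TCP position; "tcp_rot": TCP orientation; "force": force on the tool from outside, world axes, zero at the start; "moment": the same for the moment, N m; "width": finger opening in m; "grip_force": force on a finger pad.
Only numpy, scipy, OpenCV 4.12 (cv2) and the standard library are available. Lean on these libraries where they do the work, as an engineer would, in place of code of your own. Each camera call takes 0.05 s, during which the arm holds its last target. There are 200 camera calls.

## Working session

There is one attempt and no reset: what is moved stays moved. The work goes in short steps, Python scripts to look and compute and a tool call to move; the robot and the scene stay as the last step left them, time stands still between calls to the robot, and variables do not carry over. Pictures are saved under pics/ and viewed, at most 10 in all, crops included, and the job is handed in when it is done.

Besides the shell and the picture viewer there is one more tool, called after ">>>" as name(argument=value, ...) on one line, values as JSON. play_rows: Moves the arm, as the interface text tells. Shifts and turns lie within -1 to 1; 1 stands for 40 mm of shift or 0.12 rad of turn. Its arguments: {"type":"object","properties":{"plan":{"type":"array","items":{"type":"array"}}},"required":["plan"]}

```bash
mkdir -p pics; cat > h.py <<'E'
import numpy as np, cv2
from cell import manip, optics
def snap(cam,name):
    im=optics.capture(cam); cv2.imwrite(f'pics/{name}.png',cv2.cvtColor(im,cv2.COLOR_RGB2BGR)); return im
def world(cam,uv,z,m=None):
    m=m or optics.camera_model(cam); P=np.array(m['pose'])
    p=cv2.undistortPoints(np.array([[uv]],float),np.array(m['K']),np.array(m['dist_coeffs']))[0,0]
    d=P[:3,:3]@[p[0],p[1],1]; return P[:3,3]+d*(z-P[2,3])/d[2]
E
python3 - <<'E'
from h import *
print(manip.get_state(), manip.pinch_z)
snap('top','top0'); snap('scene','scene0')
print(np.round(optics.camera_model('top')['pose'],3)); print(np.round(optics.camera_model('scene')['pose'],3))
E
```

```text
{'t': 0.0, 'q': array([ 1.27284209,  0.53714822, -0.00441632,  1.5388227 ,  0.00261162,
        1.0673334 , -0.07121992]), 'joint_velocities': array([-2.39931777e-03,  1.46914055e-03,  3.32940418e-05, -1.39124726e-03,
       -2.41491168e-04, -4.19240688e-04,  3.64506921e-04]), 'tau': array([ 7.55448054e-04, -5.70983934e+01,  9.91103612e-01, -2.51597697e+01,
       -5.62314223e-02,  1.79151009e-02,  1.31527067e-04]), 'tool_pos': array([ 0.14912477, -0.6320446 ,  0.2378706 ]), 'tcp_rot': array([ 9.93291177e-01,  1.15636973e-01, -1.71272630e-04, -8.35710305e-04]), 'force': array([0.06046289, 1.33776243, 0.4175871 ]), 'moment': array([-0.07062356,  0.02936837,  0.01688883]), 'grip_force': 0.0, 'width': 0.0881129889274436} 0.0187
[[ 0.008 -0.995  0.098  0.442]
 [-1.    -0.009 -0.017  0.052]
 [ 0.018 -0.097 -0.995  1.173]
 [ 0.     0.     0.     1.   ]]
[[-0.623 -0.502  0.6   -0.248]
 [-0.782  0.417 -0.464  0.666]
 [-0.017 -0.758 -0.652  0.919]
 [ 0.     0.     0.     1.   ]]
```

View pics/top0.png

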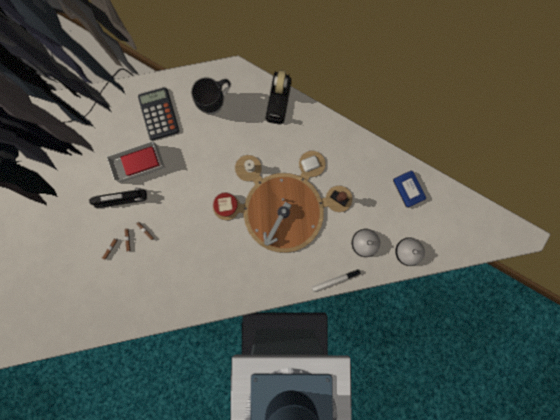

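View pics/scene0.png

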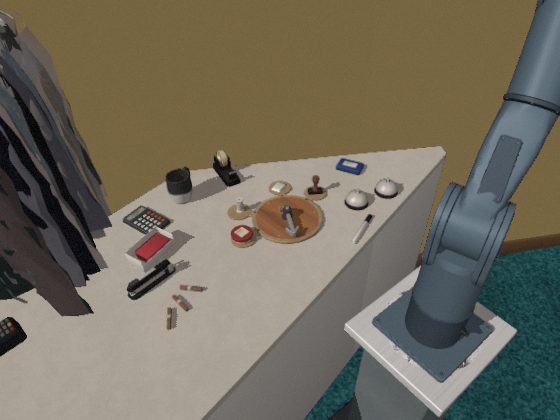

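The top picture shows the dial at (284,212), with the arrow head at (268,243). The samples are the spool at (249,166), the tin (226,205), the chalk (311,163) and the stamp (340,199). There are two bell-like things, at (366,242) and (410,251). The rightmost one, (410,251), fits the description. Next comes a close crop to check.

```bash
python3 - <<'E'
from h import *
im=cv2.imread('pics/top0.png')[145:275,200:440]
cv2.imwrite('pics/crop0.png',cv2.resize(im,None,fx=3.3333,fy=3.3333,interpolation=cv2.INTER_CUBIC))
E
```

```text
(no output)
```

View pics/crop0.png

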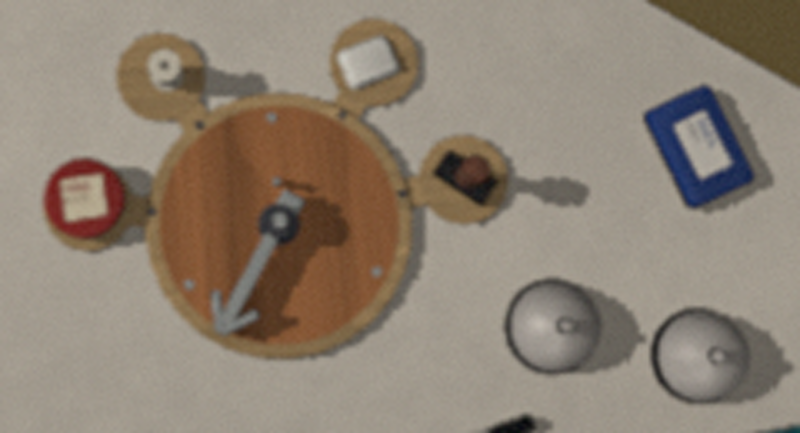

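The crop shows the hub at (280,222), the tip at (222,333), the spool top at (164,67), the stop pin at (277,182) and the knob of the right bell at (720,356). Bells at (552,326) and (700,356); I take the right one.

```bash
python3 - <<'E'
from h import *
m=optics.camera_model('top')
def w(u,v,z): return world('top',(200+(u+.5)/3.3333-.5,145+(v+.5)/3.3333-.5),z,m)
pts=dict(hub=(280,222,.049),tip=(222,333,.028),spool=(164,67,.052),knob=(720,356,.056),knobL=(567,326,.056),pin=(277,182,.034),tin=(84,197,.028),padspool=(160,77,.006),discL=(148,222,.01),discR=(412,222,.01),discT=(280,94,.01),discB=(280,357,.01),stamp=(474,170,.072),bellL=(653,355,.005),bellR=(750,355,.005),chalk=(368,62,.014))
W={k:w(*v) for k,v in pts.items()}
for k,v in W.items(): print(k,np.round(v,4))
h=W['hub'];a=lambda k:np.arctan2(*(W[k]-h)[[1,0]])
for k in('tip','spool','pin','tin','chalk','stamp'):print(k,'az',round(a(k),3),'d',round(np.linalg.norm((W[k]-h)[:2]),4))
E
```

```text
hub [0.54   0.0229 0.049 ]
tip [0.4509 0.0688 0.028 ]
spool [0.6649 0.1178 0.052 ]
knob [ 0.4358 -0.3274  0.056 ]
knobL [ 0.4585 -0.206   0.056 ]
pin [0.5741 0.0252 0.034 ]
tin [0.5609 0.183  0.028 ]
padspool [0.6654 0.1237 0.006 ]
discL [0.5424 0.1316 0.01  ]
discR [ 0.5444 -0.0883  0.01  ]
discT [0.6513 0.0226 0.01  ]
discB [0.4317 0.0211 0.01  ]
stamp [ 0.5808 -0.1301  0.072 ]
bellL [ 0.4358 -0.289   0.005 ]
bellR [ 0.4366 -0.3697  0.005 ]
chalk [ 0.6786 -0.051   0.014 ]
tip az 2.665 d 0.1003
spool az 0.65 d 0.1568
pin az 0.067 d 0.0342
tin az 1.441 d 0.1615
chalk az -0.49 d 0.1571
stamp az -1.31 d 0.1583
```

>>> play_rows(plan=[[-1,[0.75,-0.42,0],[0,0,0]],[-1,[0.75,-0.42,0],[0,0,0]],[-1,[0.75,-0.42,0],[0,0,0]],[-1,[0.75,-0.42,0],[0,0,0]],[-1,[0.75,-0.42,0],[0,0,0]],[-1,[0.75,-0.42,0],[0,0,0]],[-1,[0.75,-0.42,0],[0,0,0]],[-1,[0.75,-0.42,0],[0,0,0]],[-1,[0.75,-0.42,0],[0,0,0]],[-1,[0.75,-0.42,0],[0,0,0]],[-1,[0.4,-0.93,0],[0,0,0]],[-1,[0.4,-0.93,0],[0,0,0]],[-1,[0.4,-0.93,0],[0,0,0]],[-1,[0.4,-0.93,0],[0,0,0]],[-1,[0.4,-0.93,0],[0,0,0]],[-1,[0.4,-0.93,0],[0,0,0]],[-1,[0.4,-0.93,0],[0,0,0]],[-1,[0.4,-0.93,0],[0,0,0]],[-1,[0.4,-0.93,0],[0,0,0]],[-1,[0.4,-0.93,0],[0,0,0]]])

```text
t: 2.6
tool_pos: [0.4728, -0.0002, 0.2385]
tcp_rot: [0.993, 0.116, -0.0, 0.0]
force: [0.0, 0.3, 0.5]
width: 0.0005
grip_force: 0.0
```

>>> play_rows(plan=[[-1,[0,0,0],[0,0,-1]],[-1,[0,0,0],[0,0,-1]],[-1,[0,0,0],[0,0,-1]],[-1,[0,0,0],[0,0,-1]],[-1,[0,0,0],[0,0,-1]],[-1,[0,0,0],[0,0,-1]],[-1,[0,0,0],[0,0,-1]],[-1,[0,0,0],[0,0,-1]],[-1,[0,0,0],[0,0,-1]],[-1,[0,0,0],[0,0,-1]],[-1,[0,0,0],[0,0,-1]],[-1,[0,0,0],[0,0,-1]],[-1,[0,0,0],[0,0,-1]],[-1,[0,0,0],[0,0,-1]],[-1,[0,0,0],[0,0,-1]],[-1,[0,0,0],[0,0,-1]],[-1,[0,0,0],[0,0,-1]],[-1,[0,0,0],[0,0,-1]],[-1,[0,0,0],[0,0,-1]],[-1,[0,0,0],[0,0,-1]]])

```text
t: 5.1
tool_pos: [0.4726, -0.0015, 0.2384]
tcp_rot: [0.25, 0.968, -0.0, -0.0]
force: [0.0, 0.7, 0.1]
width: 0.0006
grip_force: 0.0
```

```bash
cat >> h.py <<'E'
from scipy.spatial.transform import Rotation as R
def need(tgt):
    s=manip.get_state(); M=R.from_quat(s['tcp_rot']).as_matrix()
    print('t',s['t'],'pos',s['tool_pos'].round(4),'xaz',np.arctan2(M[1,0],M[0,0]).round(3),'z',M[:,2].round(3),'q',s['q'].round(2),'F',s['force'].round(1),'w',s['width'])
    print('units to target',(M.T@(np.array(tgt)-s['tool_pos'])/.04).round(2))
E
python3 - <<'E'
from h import *
need([.471,.002,.238]); im=snap('wrist','w1')
m=optics.camera_model('wrist'); print(np.round(m['pose'],3)); np.save('w1.npy',m['pose'])
E
```

```text
t 5.1 pos [ 0.4726 -0.0015  0.2384] xaz 2.636 z [-0.001 -0.    -1.   ] q [ 0.54  0.32 -0.75  1.96  0.27  0.96  0.73] F [0.  0.7 0.1] w 0.0005691359468492876
units to target [0.08 0.06 0.01]
[[ 0.481  0.839  0.252  0.406]
 [ 0.877 -0.461 -0.139  0.034]
 [-0.     0.288 -0.958  0.384]
 [ 0.     0.     0.     1.   ]]
```

View pics/w1.png

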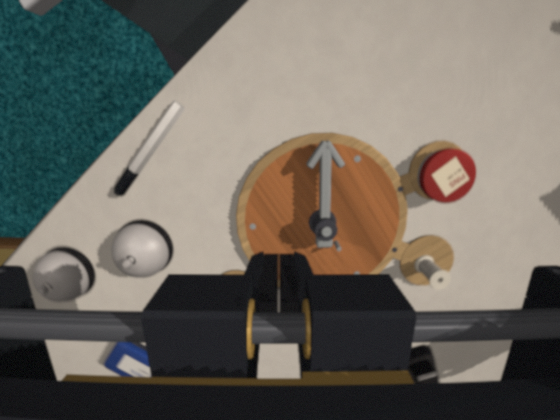

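The wrist picture shows the hub top at (324,224), the arrow tip at (325,143), the spool top at (440,280), the tin at (448,176) and the right bell's knob at (47,288), as a cross-check on the first measurement.

```bash
python3 - <<'E'
from h import *
for n,u,v,z in(('hub',324,224,.049),('tip',325,143,.028),('spool',440,280,.052),('knob',47,288,.056),('tin',448,176,.028)): print(n,world('wrist',(u,v),z).round(4))
E
```

```text
hub [0.5304 0.0261 0.049 ]
tip [0.4514 0.07   0.028 ]
spool [0.6643 0.1201 0.052 ]
knob [ 0.4379 -0.3143  0.056 ]
tin [0.5558 0.1825 0.028 ]
```

>>> play_rows(plan=[[-1,[0.06,0,0.68],[0,0,0]],[-1,[0.06,0,0.68],[0,0,0]],[-1,[0,0,0.68],[0,0,0]],[-1,[0,0,0.68],[0,0,0]],[-1,[0,0,0.68],[0,0,0]],[-1,[0,0,0.68],[0,0,0]],[-1,[0,0,0.68],[0,0,0]],[-1,[0,0,0.68],[0,0,0]],[-1,[0,0,0],[0,0,0]],[-1,[0,0.15,0],[0,0,0]],[-1,[0,0.15,0],[0,0,0]],[-1,[0,0.15,0],[0,0,0]],[-1,[0,0.15,0],[0,0,0]],[-1,[0,0.15,0],[0,0,0]],[-1,[0,0,0],[0,0,0]]])

```text
t: 7.02
tool_pos: [0.4837, 0.0278, 0.0212]
tcp_rot: [0.252, 0.968, 0.0, 0.0]
force: [0.0, 0.2, -0.3]
width: 0.0005
grip_force: 0.0
```

```bash
python3 - <<'E'
from h import *
need([.54,.023,.021]); snap('wrist','w2')
E
```

```text
t 7.025 pos [0.4837 0.0278 0.0212] xaz 2.633 z [ 0.  0. -1.] q [ 0.24  0.69 -0.49  2.06  0.62  0.54  0.36] F [ 0.   0.2 -0.3] w 0.0005040235383377349
units to target [-1.29  0.58  0.  ]
```

View pics/w2.png

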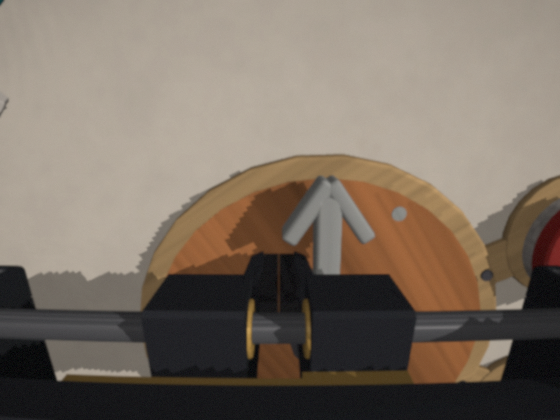

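The finger lies just left of the arm, at (278,280), clear of the head barb at (290,238). Next: sweep clockwise.

>>> play_rows(plan=[[-1,[0.03,0.08,0],[0,0,0.5]],[-1,[0.03,0.08,0],[0,0,0.5]],[-1,[0.03,0.08,0],[0,0,0.5]],[-1,[0.03,0.08,0],[0,0,0.5]],[-1,[0.03,0.08,0],[0,0,0.5]],[-1,[0.03,0.08,0],[0,0,0.5]],[-1,[0.03,0.08,0],[0,0,0.5]],[-1,[0.03,0.08,0],[0,0,0.5]],[-1,[0.03,0.08,0],[0,0,0.5]],[-1,[0.03,0.08,0],[0,0,0.5]],[-1,[0.03,0.08,0],[0,0,0.5]],[-1,[0.03,0.08,0],[0,0,0.5]]])

```text
t: 8.57
tool_pos: [0.5006, 0.0624, 0.0207]
tcp_rot: [0.578, 0.816, -0.001, -0.001]
force: [-2.1, 0.2, 0.3]
width: 0.0004
grip_force: 0.9
```

```bash
python3 - <<'E'
from h import *
need([.54,.023,.021])
E
```

```text
t 8.575 pos [0.5006 0.0624 0.0207] xaz 1.91 z [-0.003 -0.001 -1.   ] q [ 0.04  0.68 -0.32  2.02  0.41  0.51 -0.24] F [-2.1  0.2  0.3] w 0.0004013143449252359
units to target [-1.26  0.6  -0.01]
```

>>> play_rows(plan=[[-1,[0.03,0.08,0],[0,0,0.5]],[-1,[0.03,0.08,0],[0,0,0.5]],[-1,[0.03,0.08,0],[0,0,0.5]],[-1,[0.03,0.08,0],[0,0,0.5]],[-1,[0.03,0.08,0],[0,0,0.5]],[-1,[0.03,0.08,0],[0,0,0.5]],[-1,[0.03,0.08,0],[0,0,0.5]],[-1,[0.03,0.08,0],[0,0,0.5]],[-1,[0.03,0.08,0],[0,0,0.5]],[-1,[0.03,0.08,0],[0,0,0.5]],[-1,[0.03,0.08,0],[0,0,0.5]],[-1,[0.03,0.08,0],[0,0,0.5]],[-1,[0.03,0.08,0],[0,0,0.5]],[-1,[0.03,0.08,0],[0,0,0.5]],[-1,[0.03,0.08,0],[0,0,0.5]],[-1,[0.03,0.08,0],[0,0,0.5]],[-1,[0.03,0.08,0],[0,0,0.5]],[-1,[0,0,0],[0,0,0]]])

```text
t: 10.82
tool_pos: [0.5559, 0.0751, 0.0209]
tcp_rot: [0.902, 0.432, -0.0, -0.0]
force: [-0.9, 1.2, -0.3]
width: 0.0002
grip_force: 0.5
```

```bash
python3 - <<'E'
from h import *
need([.54,.023,.021])
im=snap('wrist','w3')
E
```

```text
t 10.825 pos [0.5559 0.0751 0.0209] xaz 0.893 z [-0.001  0.    -1.   ] q [-0.16  0.71 -0.08  1.88  0.1   0.55 -0.98] F [-0.9  1.2 -0.3] w 0.00019427501883172347
units to target [-1.26  0.51 -0.  ]
```

View pics/w3.png

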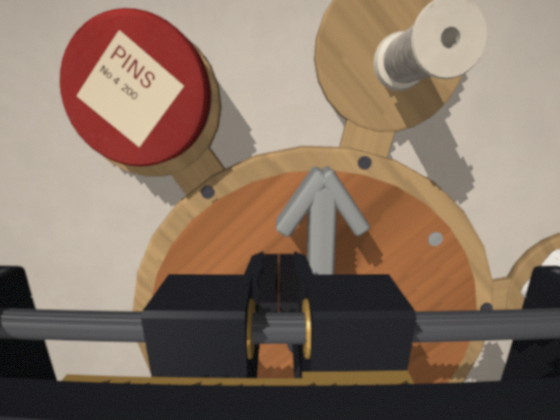

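The picture shows the tip at (323,171), the shaft centre at (321,268), the spool top at (449,38) and the spool's foot about (400,68). The arrow is still short of the spool.

```bash
python3 - <<'E'
from h import *
m=optics.camera_model('wrist'); h=np.array([.54,.023])
t=world('wrist',(323,171),.036,m)[:2]; s=world('wrist',(321,268),.036,m)[:2]; p=world('wrist',(449,38),.052,m)[:2]
az=lambda d:np.arctan2(d[1],d[0]).round(3)
print(t,s,p,'shaft',az(t-s),'tip',az(t-h),'spool',az(p-h),'fromtip',az(p-t),np.linalg.norm(t-h),np.linalg.norm(p-h))
# hub implied 105 mm behind the tip on shaft line
hh=t-(t-s)/np.linalg.norm(t-s)*.105; print(hh,az(p-hh))
E
```

```text
[0.60358019 0.10537393] [0.57560167 0.0690509 ] [0.66473727 0.11852109] shaft 0.914 tip 0.913 spool 0.654 fromtip 0.212 0.10405721616913352 0.15711036063750108
[0.53950629 0.02219018] 0.656
```

>>> play_rows(plan=[[-1,[0.03,0.08,0],[0,0,0.5]],[-1,[0.03,0.08,0],[0,0,0.5]],[-1,[0.03,0.08,0],[0,0,0.5]],[-1,[0.03,0.08,0],[0,0,0.5]],[-1,[0.01,0.03,0],[0,0,0.2]],[-1,[0,0,0],[0,0,0]],[-1,[0,0,0],[0,0,0]],[-1,[0,0,0],[0,0,0]]])

```text
t: 11.88
tool_pos: [0.5696, 0.0688, 0.021]
tcp_rot: [0.951, 0.309, -0.0, -0.0]
force: [-1.4, 1.0, -1.9]
width: 0.0005
grip_force: 0.9
```

```bash
python3 - <<'E'
from h import *
need([.54,.023,.021])
im=snap('wrist','w4')
np.save('w4.npy',optics.camera_model('wrist'),allow_pickle=True)
E
```

```text
t 11.875 pos [0.5696 0.0688 0.021 ] xaz 0.628 z [-0.  0. -1.] q [-0.19  0.72 -0.01  1.85  0.02  0.56 -1.15] F [-1.4  1.  -1.9] w 0.00045775558095713565
units to target [-1.27  0.49  0.  ]
```

View pics/w4.png

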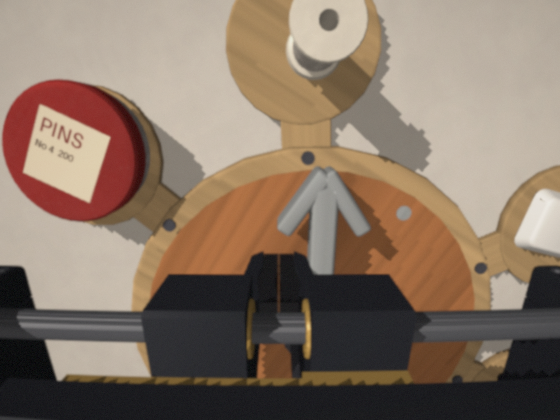

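The spool top is at (329,20), the tip at (324,171) and the shaft at (321,268), so the arrow is on or very near the spool.

```bash
python3 - <<'E'
from h import *
m=np.load('w4.npy',allow_pickle=True).item(); h=np.array([.54,.0225])
t=world('w',(324,171),.036,m)[:2]; s=world('w',(322,268),.036,m)[:2]; p=world('w',(329,20),.052,m)[:2]
az=lambda d:np.arctan2(d[1],d[0]).round(3)
print(t,s,p,'shaft',az(t-s),'tip',az(t-h),'spool',az(p-h),'fromtip',az(p-t))
need([.4365,-.322,.12])
E
```

```text
[0.62376795 0.08483676] [0.58725682 0.05705757] [0.6654041  0.11827556] shaft 0.65 tip 0.64 spool 0.652 fromtip 0.677
t 11.925 pos [0.5696 0.0688 0.021 ] xaz 0.628 z [-0.  0. -1.] q [-0.19  0.72 -0.01  1.85  0.02  0.56 -1.15] F [-1.5  1.4 -0.9] w 0.0005850843710581905
units to target [-8.43  5.95 -2.47]
```

>>> play_rows(plan=[[-1,[0,-0.2,0],[0,0,0]],[-1,[0,-0.2,0],[0,0,0]],[-1,[0,0,-0.75],[0,0,0]],[-1,[0,0,-0.75],[0,0,0]],[-1,[0,0,-0.75],[0,0,0]],[-1,[0,0,-0.75],[0,0,0]],[-1,[-0.7,0.53,0],[0,0,0]],[-1,[-0.7,0.53,0],[0,0,0]],[-1,[-0.7,0.53,0],[0,0,0]],[-1,[-0.7,0.53,0],[0,0,0]],[-1,[-0.7,0.53,0],[0,0,0]],[-1,[-0.7,0.53,0],[0,0,0]],[-1,[-0.7,0.53,0],[0,0,0]],[-1,[-0.7,0.53,0],[0,0,0]],[-1,[-0.7,0.53,0],[0,0,0]],[-1,[-0.7,0.53,0],[0,0,0]],[-1,[-0.7,0.53,0],[0,0,0]],[-1,[-0.7,0.53,0],[0,0,0]],[-1,[0,0,0],[0,0,0]]])

```text
t: 14.3
tool_pos: [0.4365, -0.3243, 0.1413]
tcp_rot: [0.952, 0.307, -0.0, 0.001]
force: [-0.9, 0.2, 0.3]
width: 0.0007
grip_force: 0.0
```

```bash
python3 - <<'E'
from h import *
need([.436,-.327,.09])
im=snap('wrist','w5'); snap('top','top5')
np.save('w5.npy',optics.camera_model('wrist'),allow_pickle=True)
E
```

```text
t 14.3 pos [ 0.4365 -0.3243  0.1413] xaz 0.623 z [-0.    -0.002 -1.   ] q [ 0.51  0.49  0.05  1.9  -0.03  0.75 -0.36] F [-0.9  0.2  0.3] w 0.0007158321746934229
units to target [-0.05  0.05  1.28]
```

View pics/w5.png

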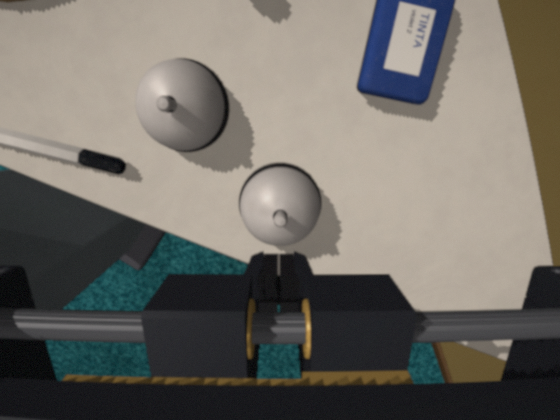

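The right bell's knob is at (280,216), straight ahead of the fingertips. Its dome centre is at about (280,204).

```bash
python3 - <<'E'
from h import *
m=np.load('w5.npy',allow_pickle=True).item()
k=world('w',(280,216),.054,m); print(k, world('w',(166,104),.056,m))
need([k[0],k[1],.065])
im=cv2.imread('pics/top5.png')[145:255,200:380]
cv2.imwrite('pics/c5.png',cv2.resize(im,None,fx=4.4,fy=4.4,interpolation=cv2.INTER_CUBIC))
E
```

```text
[ 0.43967104 -0.32039334  0.054     ] [ 0.46022776 -0.20404934  0.056     ]
t 14.4 pos [ 0.438  -0.3209  0.1411] xaz 0.628 z [-0.  0. -1.] q [ 0.51  0.49  0.05  1.9  -0.03  0.75 -0.36] F [-0.2  0.6 -0.1] w 0.00042646136336808437
units to target [0.04 0.02 1.9 ]
```

View pics/c5.png

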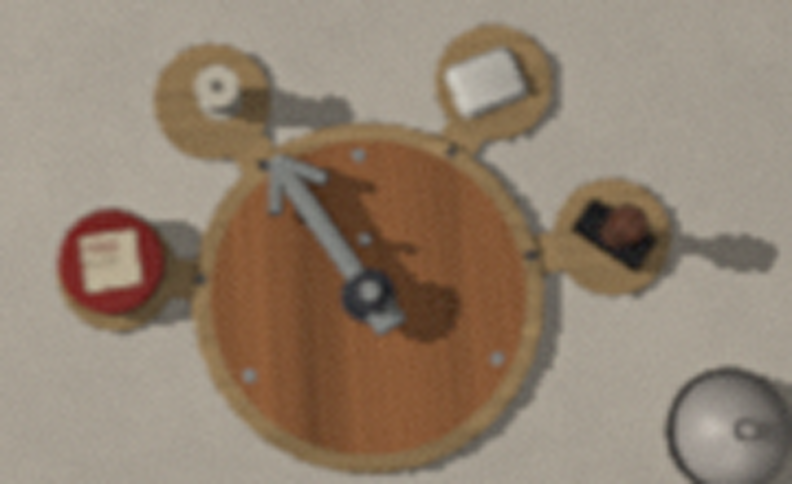

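The arrow's line runs from the hub at (370,293) through the tip at (278,160) to the spool at (217,88), and it is free of the gripper. Next: press the bell.

>>> play_rows(plan=[[-1,[-0.06,0.07,0.5],[0,0,0]],[-1,[0,0,0.5],[0,0,0]],[-1,[0,0,0.5],[0,0,0]],[-1,[0,0,0.4],[0,0,0]],[-1,[0,0,0.1],[0,0,0]],[-1,[0,0,0.06],[0,0,0]],[-1,[0,0,0.04],[0,0,0]],[-1,[0,0,0.03],[0,0,0]],[-1,[0,0,0],[0,0,0]]])

```text
t: 15.52
tool_pos: [0.4379, -0.3255, 0.0562]
tcp_rot: [0.951, 0.309, 0.0, 0.0]
force: [0.2, 0.3, 0.5]
width: 0.0003
grip_force: 0.4
```

>>> play_rows(plan=[[-1,[0,0,0.025],[0,0,0]],[-1,[0,0,0.025],[0,0,0]],[-1,[0,0,0.02],[0,0,0]],[-1,[0,0,0],[0,0,0]],[-1,[0,0,0],[0,0,0]]])

```text
t: 16.15
tool_pos: [0.4379, -0.3255, 0.0536]
tcp_rot: [0.951, 0.309, 0.0, 0.0]
force: [-0.5, 1.5, 7.8]
width: 0.0004
grip_force: 3.7
```

The force is 7.8 N, so the bell has rung. Lift away.

>>> play_rows(plan=[[-1,[0,0,-0.1],[0,0,0]],[-1,[0,0,-0.3],[0,0,0]],[-1,[0,0,-0.7],[0,0,0]],[-1,[0,0,-0.7],[0,0,0]],[-1,[0,0,-0.7],[0,0,0]],[-1,[0,0,0],[0,0,0]],[-1,[0,0,0],[0,0,0]],[-1,[0,0,0],[0,0,0]]])

```text
t: 17.15
tool_pos: [0.4369, -0.3248, 0.1521]
tcp_rot: [0.951, 0.309, -0.001, -0.001]
force: [0.2, 0.1, -0.9]
width: 0.0004
grip_force: 0.0
```

```bash
python3 - <<'E'
from h import *
im=optics.capture('top').astype(int); a=cv2.cvtColor(cv2.imread('pics/top5.png'),cv2.COLOR_BGR2RGB).astype(int)
print('change near dial',(abs(im-a).max(2)[150:250,205:350]>40).sum()); need([.4379,-.3255,.054])
print(manip.sign_off())
E
```

```text
change near dial 0
t 17.2 pos [ 0.437  -0.3248  0.1521] xaz 0.628 z [-0.002  0.001 -1.   ] q [ 0.52  0.47  0.05  1.89 -0.03  0.78 -0.36] F [0.1 0.5 0.2] w 0.0003633749784545403
units to target [0.01 0.03 2.45]
the job is handed in; nothing more can be done
None
```

I pushed the arrow onto the spool (within about 2 mm by the camera), then pressed the right-hand bell at 7.8 N (it rings from 4 N), lifted clear and handed the job in at 17 s; sign-off returned no verdict.

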